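# Scrap the broken reel and hold the winder's tensioner back off its pawl

### The arm

A 6-joint arm with a two-finger parallel gripper is mounted at the origin on the work surface. World frame = base frame: x ahead of the robot, y to its left, z up, the work surface at z = 0. Lengths are in m, angles in rad, forces in N, time in s.
With the tool pointing down it reaches from about 0.375 to 0.925 m from the base axis. Payload 5.7 kg.
Tool frame: the origin (TCP) lies on the centre line of the jaws, within the pads' length; the fingertips stand 19 mm ahead of it and the grasp point (between the pads) is the TCP; z points along the fingers, y is the direction in which the jaws open and shut (so a half turn about z gives the same grasp; the last joint's range is limited). The gripper opens to 88 mm and grips with 3 to 60 N. Pads are 20 mm wide; open, the fingers measure 115 mm over their backs; the gripper's body (75 mm by 178 mm) begins 61 mm behind the grasp point.
Start: joints at [1.047, 0.359, 1.51, -0, 1.272, -0.115], TCP at [0.238, 0.551, 0.242] pointing down, gripper open.
Joint ranges: [-2.97, 2.97], [-1.01, 2.36], [0.21, 2.38], [-0.96, 4.11], [0.2, 2.71], [-2.98, 2.98]. Speed limits (rad/s): [2.39, 2.39, 3.14, 3.14, 3.14, 3.14].

### API

Orientations are given as a unit quaternion [x, y, z, w].
In Python, from rig import bot gives the robot as it stands.
- The arm moves only by the tool move_arm, never from a script. Its argument "targets" is a list of rows, each a list of 7 numbers: the turn, a rotation vector about the tool's x, y, z in units of 8 degrees (1.0 is 8 degrees), then the shift along the tool's x, y, z in units of 20 mm (1.0 is 20 mm), then the opening in per cent of the stroke, from 0 (shut) to 100 (fully open). In form: [[rx, ry, rz, dx, dy, dz, claw], ...]. A call has 1 to 20 rows; each row shifts and turns the pose as measured when the row begins, along the tool's axes as they then stand; what a row does not reach is not made up. A row lasts 1/10 s, in which the tool goes at most 50 mm and 8.59 degrees, less where a joint would pass 70% of its speed; a pose out of reach is approached as far as the arm can. A call with a number of a shift or a turn outside -1 to 1 is refused whole. A call with a gripper value outside its range is refused whole. The fingers move at their own pace and stop on an object; "squeeze" is the grip in N (left out, the last holds). Time passes only in rows, so rows that do not move let the fingers close. It gives the time, the measured TCP pose, the force and the opening at its end, in the units of the state.
- bot.read_state(): the state, without advancing time (a new reading comes with each control period).
- bot.grab_frame(name): name is "scene" or "side" or "wrist"; returns a dict with "color" (420x560x3 uint8, red, green, blue), "vertical_fov" (degrees; the focal length in pixels is half the picture's height over the tangent of half this angle, whatever the lens; pixels are square), "cx", "cy" (the principal point, pixels), "k1" (the pictures are not rectified: a ray, as slopes to the right and down, at radius r is drawn at 1 + k1 r^2 times it, then the intrinsics apply), "rvec" (rotation vector, rad) and "tvec" (3), from world to camera coordinates, as OpenCV has them; the wrist camera has in their place "mount" (4x4, takes a point from camera to tool coordinates, whose origin is the TCP and whose axes are the flange's). Camera axes: x right, y down, z forward; pixel columns grow to the right and rows downward; lengths in m; the calibration is good to about 2 mm. A picture is of the moment at which its call begins: read the wrist's pose just before it. There is no depth.
- bot.hand_in(): hands the job in, once; it reports no verdict.
Trained networks look in the newest picture that a camera, given by its name, has taken for a name from the list of things; names that differ only in an ending like _2 or _b are one class to them, and where a whole thing is asked for, a point or a joint stands for the part that bears it (a point fixed in the world has none). Each returns a list of dicts, best first, with "score" (0 to 1); they miss things now and then, are a little off and sometimes report something else, mostly with a low value. They report only what shows in the picture. A call takes as long as a camera call. They do not tell look-alikes from the thing itself.
- bot.find_in(query, camera): "point" ([x, y, z] in m, in world coordinates, good to about 4 mm: the middle of the surface that is visible of it).
- bot.cut_out(query, camera): "pixels" (420x560 bool, what is visible of it).
- bot.landmark_of(query, camera): "point" ([x, y, z] in m, in world coordinates, good to about 4 mm: a listed point, or the origin of a listed thing).
The state is a dict: "t": time; "qpos": joint angles; "qvel": joint speeds; "joint_torque": joint torques, N m; "position": TCP position; "ee_rot": TCP orientation; "wrist_force": force on the tool from outside, world axes, zero at the start; "moment": the same for the moment, N m; "grip_width": finger opening in m.
Only numpy, scipy, OpenCV 4.12 (cv2) and the standard library are available. Lean on these libraries where they do the work, as an engineer would, in place of code of your own. Each camera call takes 0.05 s, during which the arm holds its last target. There are 200 camera calls.

### The job

Get the bench winder ready for lacing: first put the reel that has lost its upper flange into the open scrap bin and let go of it. Then push the winder's sprung tensioner arm back until its ratchet clicks and a little further, so that it no longer rests on the pawl, and finish there: the program ends while the robot is still holding the arm back. Leave the two good reels and everything else on the bench where they are.

Things in the scene. Friction and masses are not known exactly. Their poses are not given: they have to be found in the camera images.
- reject: the broken reel, plain grey plastic, standing upright: one flange 56 mm across and 6 mm thick at the bottom, above it a bare round core 30 mm across that rises to 54 mm above the bench; the upper flange is missing. About 60 g. Origin: centre of its underside; z along its axis, up at the start
- reel_a: a good reel of the same grey plastic, upright, 62 mm tall, with two flanges 56 mm across (6 mm thick, at the bottom and the top) on a 30 mm core. Stays where it is. Origin: centre of its underside
- reel_b: the other good reel, same as reel_a
- scrap_bin: open-topped grey plastic bin, fixed, on the robot's right, 180 mm (its x) by 150 mm (its y), 70 mm tall, walls and floor 4 mm. Origin: centre of its underside
- winder: the bench winder, fixed on the robot's left: grey base plate 260 (its x) by 170 mm (its y), 12 mm thick; black motor box (spindle top 100 mm high) in its far right corner, aluminium idler block with white pulley (62 mm high) far left, and the tensioner arm, its free end towards the robot. Origin: centre of the underside; z up, x roughly away from the robot, from the arm's free end to its pivot
- pivot (a point): the tensioner arm's vertical pivot axis, at (35, 0) mm in the winder's x, y, 30 mm above the bench; axes as the winder's. At joint 0 the arm points from here along the winder's -x turned 0.35 rad towards its -y (the robot's right); at 0.35 it lies exactly along -x
- tensioner (a joint): swing of the tensioner arm, rad: 0 at its sprung rest against a stop pin, growing as the free end is pushed towards the winder's +y (away from the reels; clockwise from above). The pawl clicks in behind the arm's tooth at about 0.47; let go after that, the arm falls back onto the pawl and rests at about 0.49. Clear of the pawl: 0.58 and more (0.66 is a good place to hold). Hard stop at 0.85
- roller (a point): middle (70 mm above the bench) of the upright aluminium roller on the arm's free end, the place to push or pinch: 18 mm across, 36 to 98 mm above the bench, 120 mm from the pivot axis. The arm's bar below is 12 mm wide, its top 36 mm above the bench. The spring pushes back here with 3 N at rest, rising to about 15 N near 0.25, easing to 1 to 3 N by the click, 7 N at 0.66. x points to the pivot, z up
- pawl_nose (a point): nose of the small brass pawl slider, sprung towards the pivot, on the far side of the pivot, 31 mm above the bench; slides back up to 14 mm along the winder's x
- jar: bystander: clear jar, 56 mm across, 70 mm tall. Origin: centre of its underside
- driver: bystander: screwdriver lying on the bench
- pencil: bystander: wooden pencil, 8 mm thick, about 165 mm long, lying on the bench
- dish: bystander: white dish, 110 mm across, 22 mm tall
- plaque: bystander: flat wooden plaque, 130 by 100 by 8 mm
- cork_stop: bystander: cork stopper, 32 mm across, 30 mm tall
There are look-alikes about, which are no part of the job. Leave any pink or turquoise look-alike of the reel_b alone.

How it is judged:
By the outcome, as a careful person would: the job done as asked, in the order asked, and still so for the second after the job is handed in, while the arm keeps its last pose, push and grip.
It also fails if it takes over 51 s, if anything falls off the work surface, if the arm or the gripper's body presses on something with over 40 N, if the wrist force passes 120 N, or if a joint passes its speed limit or range.

## Working session

There is one attempt and no reset: what is moved stays moved. The work goes in short steps, Python scripts to look and compute and a tool call to move; the robot and the scene stay as the last step left them, time stands still between calls to the robot, and variables do not carry over. Pictures are saved under pics/ and viewed, about 8 in all and at most 12, crops included, and the job is handed in when it is done.

Besides the shell and the picture viewer there is one more tool, called after "Request:" as name([rows], argument=value, ...), one row to a line, values as JSON. move_arm: Moves the arm, as the interface text tells. Its arguments: {"type":"object","properties":{"targets":{"type":"array","items":{"type":"array","items":{"type":"number"}}},"squeeze":{"type":"number"}},"required":["targets"]}

```bash
mkdir -p pics; ls; cat > h.py <<'E'
from rig import bot
import numpy as np, cv2
from scipy.spatial.transform import Rotation as R
def save(n,f): cv2.imwrite(f'pics/{n}.png',f['color'][:,:,::-1])
E
python3 - <<'E'
from h import *
s=bot.read_state();print({k:np.round(v,3).tolist() for k,v in s.items()})
ims=[]
for c in ['scene','side']:
    f=bot.grab_frame(c);save(c+'0',f);ims.append(f['color'])
    for q in ['reject','reel_a','scrap_bin','winder','pivot','roller','pawl_nose','jar','dish','cork_stop','plaque']:
        r=bot.landmark_of(q,c)
        print(c,q,[(np.round(d['point'],3).tolist(),round(d['score'],2)) for d in r[:5]])
E
```

```text
pics
{'t': 0.0, 'qpos': [1.047, 0.36, 1.511, 0.0, 1.273, -0.115], 'qvel': [-0.0, -0.0, 0.0, 0.001, -0.0, -0.0], 'joint_torque': [0.001, -51.538, -27.073, 0.068, 0.035, -0.0], 'position': [0.238, 0.55, 0.241], 'ee_rot': [0.203, 0.979, -0.001, -0.0], 'wrist_force': [-0.96, 0.296, 0.159], 'moment': [-0.031, 0.002, -0.022], 'grip_width': 0.088}
scene reject [([0.594, -0.103, -0.002], 0.87)]
scene reel_a [([0.518, 0.005, 0.001], 0.79), ([0.481, 0.106, 0.0], 0.72), ([0.433, -0.118, 0.002], 0.7), ([0.575, 0.105, 0.001], 0.57)]
scene scrap_bin [([0.446, -0.35, -0.001], 0.74)]
scene winder [([0.605, 0.29, 0.001], 0.82)]
scene pivot [([0.638, 0.295, 0.026], 0.72), ([0.677, 0.308, 0.035], 0.16)]
scene roller [([0.538, 0.232, 0.072], 0.72)]
scene pawl_nose [([0.675, 0.308, 0.03], 0.56), ([0.446, -0.353, 0.001], 0.37)]
scene jar [([0.646, -0.198, 0.002], 0.75), ([0.638, 0.295, 0.028], 0.48)]
scene dish []
scene cork_stop [([0.326, -0.168, 0.001], 0.56), ([0.444, -0.35, 0.004], 0.55), ([0.606, 0.29, 0.002], 0.45)]
scene plaque [([0.637, -0.357, -0.002], 0.66)]
side reject [([0.595, -0.104, -0.001], 0.82)]
side reel_a [([0.485, 0.105, -0.0], 0.95), ([0.433, -0.113, -0.002], 0.86), ([0.574, 0.101, 0.001], 0.83), ([0.517, 0.003, 0.003], 0.7)]
side scrap_bin [([0.448, -0.355, -0.002], 0.81)]
side winder [([0.601, 0.29, -0.002], 0.63)]
side pivot []
side roller [([0.537, 0.229, 0.073], 0.8)]
side pawl_nose [([0.674, 0.308, 0.033], 0.58)]
side jar [([0.648, -0.201, 0.0], 0.73)]
side dish [([0.333, 0.202, -0.005], 0.91)]
side cork_stop [([0.334, -0.165, 0.0], 0.8)]
side plaque [([0.639, -0.359, 0.002], 0.63)]
```

View pics/scene0.png

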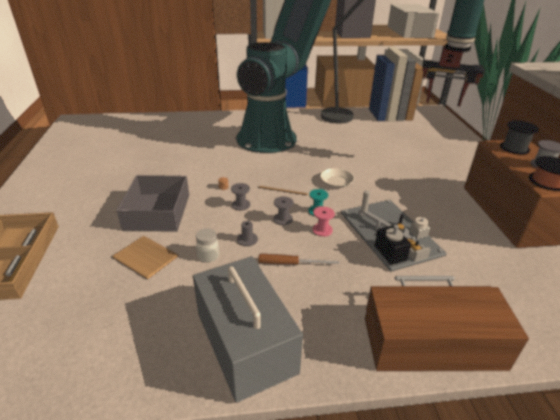

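View pics/side0.png

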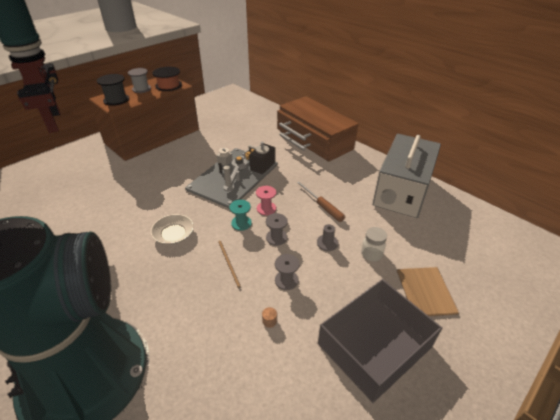

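Scene picture: the broken reel stands at (247,234). It could be confused with the grey reels at (241,195) and (284,210), the turquoise one at (318,201), the pink one at (323,220) and the jar at (207,245). Only the one at (247,234) (side camera: (328,237)) lacks an upper flange. I'll check that in a close crop.

```bash
cat >> h.py <<'E'
def to(goal,turn_deg=0):
    """needed tool-axis shift (units of 20 mm), turn (units of 8 deg) to goal"""
    s=bot.read_state();r=R.from_quat(s['ee_rot']);d=r.inv().apply(np.array(goal)-s['position'])/0.02
    y=r.apply([0,1,0]);z=r.apply([0,0,1]);print('pos',np.round(s['position'],4),'t',round(s['t'],2),'shift',np.round(d,2),'rows',np.abs(d).max().round(1),'tooly deg',np.degrees(np.arctan2(y[1],y[0])).round(1),'z',np.round(z,3),'F',np.round(s['wrist_force'],1),'w',round(s['grip_width'],4))
E
python3 - <<'E'
from h import *
a=cv2.imread('pics/scene0.png')[165:285,180:360];b=cv2.imread('pics/side0.png')[170:310,210:400]
a=cv2.resize(a,(600,400),interpolation=3)[:, :];b=cv2.resize(b,None,fx=2.8,fy=2.8,interpolation=3)
cv2.imwrite('pics/crop1.png',cv2.resize(b,(540,400)))
cv2.imwrite('pics/crop1.png',np.hstack([cv2.resize(a,(400,267)),cv2.resize(b,(362,267))]))
to([0.594,-0.1035,0.16])
E
```

```text
pos [0.2385 0.5506 0.2416] t 1.2 shift [-29.31 -22.94   4.08] rows 29.3 tooly deg 66.6 z [-0. -0. -1.] F [-0.   0.5  0.5] w 0.0877
```

View pics/crop1.png

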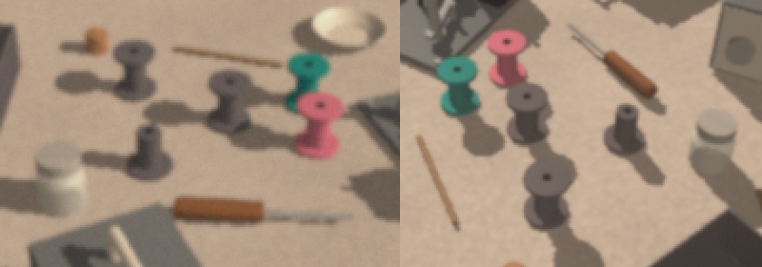

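The crop confirms it: the reel at scene (247,234) has a flange at the bottom only. Moving above it.

Request:
move_arm([
  [0, 0, 0, -1, -0.78, 0.1, 55],
  [0, 0, 0, -1, -0.78, 0.1, 55],
  [0, 0, 0, -1, -0.78, 0.1, 55],
  [0, 0, 0, -1, -0.78, 0.1, 55],
  [0, 0, 0, -1, -0.78, 0.1, 55],
  [0, 0, 0, -1, -0.78, 0.1, 55],
  [0, 0, 0, -1, -0.78, 0.1, 55],
  [0, 0, 0, -1, -0.78, 0.1, 55],
  [0, 0, 0, -1, -0.78, 0.1, 55],
  [0, 0, 0, -1, -0.78, 0.1, 55],
  [0, 0, 0, -1, -0.78, 0.1, 55],
  [0, 0, 0, -1, -0.78, 0.1, 55],
  [0, 0, 0, -1, -0.78, 0.1, 55],
  [0, 0, 0, -1, -0.78, 0.1, 55],
  [0, 0, 0, -1, -0.78, 0.1, 55],
  [0, 0, 0, -1, -0.78, 0.1, 55],
  [0, 0, 0, -1, -0.78, 0.1, 55],
  [0, 0, 0, -1, -0.78, 0.1, 55],
  [0, 0, 0, -1, -0.78, 0.1, 55],
  [0, 0, 0, -1, -0.78, 0.1, 55],
], squeeze=20)

```text
t: 3.2
position: [0.4919, 0.0924, 0.2019]
ee_rot: [0.2, 0.98, 0.003, 0.003]
wrist_force: [-0.0, 0.4, -0.5]
grip_width: 0.0485
```

```bash
python3 -c "
from h import *
to([0.594,-0.1035,0.16])"
```

```text
pos [0.4919 0.0924 0.2019] t 3.2 shift [-8.53 -7.02  2.08] rows 8.5 tooly deg 66.9 z [ 0.007  0.006 -1.   ] F [-0.   0.4 -0.5] w 0.0485
```

Request:
move_arm([
  [0, 0, 0, -1, -0.82, 0.2, 55],
  [0, 0, 0, -1, -0.82, 0.2, 55],
  [0, 0, 0, -1, -0.82, 0.2, 55],
  [0, 0, 0, -1, -0.82, 0.2, 55],
  [0, 0, 0, -1, -0.82, 0.2, 55],
  [0, 0, 0, -1, -0.82, 0.2, 55],
  [0, 0, 0, -1, -0.82, 0.2, 55],
  [0, 0, 0, -1, -0.82, 0.2, 55],
  [0, 0, 0, -0.5, -0.4, 0.2, 55],
  [0, 0, 0, 0, 0, 0, 55],
  [0, 0, 0, 0, 0, 0, 55],
])

```text
t: 4.3
position: [0.5997, -0.1134, 0.1646]
ee_rot: [0.202, 0.979, 0.004, 0.004]
wrist_force: [-0.1, -0.3, 0.4]
grip_width: 0.0485
```

```bash
python3 - <<'E'
from h import *
s=bot.read_state();f=bot.grab_frame('wrist');save('w1',f)
print(np.round(f['mount'],3).tolist())
for c in ['wrist']:
    for q in ['reject']:
        print(q,[(np.round(d['point'],4).tolist(),round(d['score'],2)) for d in bot.landmark_of(q,c)[:3]])
to([0.594,-0.1035,0.036])
E
```

```text
[[0.0, -0.956, -0.294, 0.081], [1.0, 0.0, 0.001, -0.002], [-0.001, -0.294, 0.956, -0.143], [0.0, 0.0, 0.0, 1.0]]
reject [([0.5944, -0.1071, -0.0005], 0.66)]
pos [ 0.5996 -0.113   0.1648] t 4.4 shift [0.49 0.26 6.44] rows 6.4 tooly deg 66.7 z [ 0.01   0.006 -1.   ] F [ 0.3  0.8 -0.4] w 0.0483
```

View pics/w1.png

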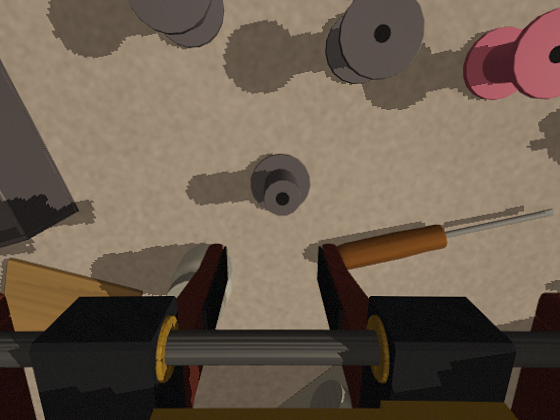

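The wrist view shows the reject at (281,185), its core hole at (283,198), nearly centred between the fingers. I'll project the hole pixel onto z=0.054 for the exact position.

```bash
cat >> h.py <<'E'
def ray_at(f,s,uv,z):
    fl=f['color'].shape[0]/2/np.tan(np.radians(f['vertical_fov'])/2)
    K=np.array([[fl,0,f['cx']],[0,fl,f['cy']],[0,0,1]])
    n=cv2.undistortPoints(np.array([[uv]],float),K,np.array([f['k1'],0,0,0,0.]))[0,0]
    d=np.array([n[0],n[1],1.])
    if 'mount' in f:
        M=np.array(f['mount']);r=R.from_quat(s['ee_rot']);o=r.apply(M[:3,3])+s['position'];d=r.apply(M[:3,:3]@d)
    else:
        r=R.from_rotvec(np.ravel(f['rvec'])).inv();o=-r.apply(np.ravel(f['tvec']));d=r.apply(d)
    return o+d*(z-o[2])/d[2]
E
python3 - <<'E'
from h import *
s=bot.read_state();f=bot.grab_frame('wrist')
p=ray_at(f,s,(283,198),.054);print(p);to([.594,-.105,.036])
E
```

```text
[ 0.59411442 -0.10157324  0.054     ]
pos [ 0.5997 -0.1129  0.165 ] t 4.45 shift [0.46 0.19 6.45] rows 6.4 tooly deg 66.7 z [ 0.011  0.005 -1.   ] F [-0.1  0.2 -0. ] w 0.0479
```

Request:
move_arm([
  [0, 0, 0, 0.25, 0.15, 0, 55],
  [0, 0, 0, 0.25, 0.15, 0.5, 55],
  [0, 0, 0, 0, 0, 1, 55],
  [0, 0, 0, 0, 0, 1, 55],
  [0, 0, 0, 0, 0, 1, 55],
  [0, 0, 0, 0, 0, 1, 55],
  [0, 0, 0, 0, 0, 1, 55],
  [0, 0, 0, 0, 0, 0.8, 55],
  [0, 0, 0, 0, 0, 0, 55],
])

```text
t: 5.35
position: [0.589, -0.0932, 0.0335]
ee_rot: [0.198, 0.98, 0.004, 0.004]
wrist_force: [-0.0, 0.1, -0.1]
grip_width: 0.0482
```

```bash
python3 -c "
from h import *
to([0.594,-0.103,0.036])"
```

```text
pos [ 0.589  -0.0932  0.0335] t 5.35 shift [-0.42 -0.35 -0.13] rows 0.4 tooly deg 67.1 z [ 0.01   0.007 -1.   ] F [-0.   0.1 -0.1] w 0.0482
```

Request:
move_arm([
  [0, 0, 0, -0.4, -0.35, -0.1, 55],
  [0, 0, 0, 0, 0, 0, 55],
])

```text
t: 5.55
position: [0.5935, -0.1024, 0.0359]
ee_rot: [0.198, 0.98, 0.004, 0.004]
wrist_force: [0.3, 0.1, 0.2]
grip_width: 0.0485
```

```bash
python3 -c "
from h import *
to([0.594,-0.103,0.036])"
```

```text
pos [ 0.5935 -0.1024  0.0359] t 5.55 shift [-0.03 -0.02 -0.01] rows 0.0 tooly deg 67.2 z [ 0.009  0.007 -1.   ] F [0.3 0.1 0.2] w 0.0485
```

Request:
move_arm([
  [0, 0, 0, 0, 0, 0, 20],
  [0, 0, 0, 0, 0, 0, 20],
  [0, 0, 0, 0, 0, 0, 20],
  [0, 0, 0, 0, 0, 0, 20],
  [0, 0, 0, 0, 0, 0, 20],
  [0, 0, 0, 0, 0, 0, 20],
  [0, 0, 0, 0, 0, -0.5, 20],
  [0, 0, 0, 0, 0, -1, 20],
  [0, 0, 0, 0, 0, -1, 20],
  [0, 0, 0, 0, 0, -1, 20],
  [0, 0, 0, 0, 0, -1, 20],
  [0, 0, 0, 0, 0, -0.5, 20],
  [0, 0, 0, 0, 0, 0, 20],
], squeeze=20)

```text
t: 6.85
position: [0.593, -0.1034, 0.145]
ee_rot: [0.198, 0.98, 0.004, 0.006]
wrist_force: [-0.8, -0.4, -0.1]
grip_width: 0.0297
```

```bash
python3 - <<'E'
from h import *
for c in ['side']:
    f=bot.grab_frame(c);save('s2',f)
    m=bot.cut_out('scrap_bin',c)
    print([(d['score']) for d in m[:2]])
    print('rej',[(np.round(d['point'],3).tolist(),round(d['score'],2)) for d in bot.landmark_of('reject',c)[:2]])
to([0.447,-0.352,0.15])
E
```

```text
[0.82]
rej [([0.593, -0.104, 0.104], 0.7)]
pos [ 0.5916 -0.103   0.1426] t 7.0 shift [  1.83 -14.28  -0.53] rows 14.3 tooly deg 67.2 z [ 0.009  0.007 -1.   ] F [-0.3 -0.5 -1.2] w 0.0297
```

View pics/s2.png

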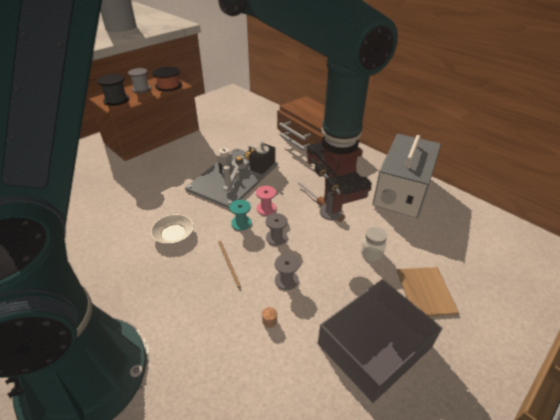

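The picture shows the reel lifted in the gripper at (330,205) and the bin centre at about (380,335). The held width is 29.7 mm, which is the core. Moving over the bin.

Request:
move_arm([
  [0, 0, 0, 0.13, -1, -0.1, 20],
  [0, 0, 0, 0.13, -1, -0.1, 20],
  [0, 0, 0, 0.13, -1, -0.1, 20],
  [0, 0, 0, 0.13, -1, -0.1, 20],
  [0, 0, 0, 0.13, -1, -0.1, 20],
  [0, 0, 0, 0.13, -1, -0.1, 20],
  [0, 0, 0, 0.13, -1, -0.1, 20],
  [0, 0, 0, 0.13, -1, -0.1, 20],
  [0, 0, 0, 0.13, -1, -0.1, 20],
  [0, 0, 0, 0.13, -1, 0, 20],
  [0, 0, 0, 0.13, -1, 0, 20],
  [0, 0, 0, 0.13, -1, 0, 20],
  [0, 0, 0, 0.13, -1, 0, 20],
  [0, 0, 0, 0.13, -0.5, 0, 20],
  [0, 0, 0, 0, 0, 0, 20],
])

```text
t: 8.5
position: [0.4378, -0.3397, 0.1383]
ee_rot: [0.197, 0.98, 0.011, -0.012]
wrist_force: [-0.0, 0.4, 0.1]
grip_width: 0.0296
```

```bash
python3 - <<'E'
from h import *
for c in ['wrist']:
    f=bot.grab_frame(c);save('w3',f)
to([0.447,-0.352,0.055])
E
```

```text
pos [ 0.4381 -0.339   0.1383] t 8.55 shift [-0.78 -0.5   4.14] rows 4.1 tooly deg 67.2 z [-0.02   0.027 -0.999] F [-0.3 -0.  -0.5] w 0.0295
```

View pics/w3.png

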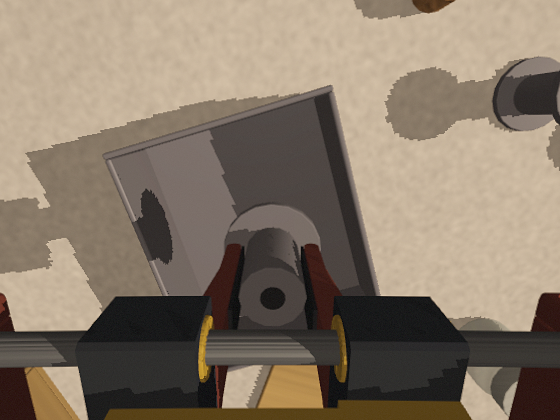

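The wrist view shows the bin under the reel, with the far wall at about (220,120) and the right wall at about (350,200). The reel is inside the footprint. Lowering into it.

Request:
move_arm([
  [0, 0, 0, -0.5, -0.3, 0, 20],
  [0, 0, 0, -0.3, -0.2, 0, 20],
  [0, 0, 0, 0, 0, 0.7, 20],
  [0, 0, 0, 0, 0, 0.8, 20],
  [0, 0, 0, 0, 0, 0.8, 20],
  [0, 0, 0, 0, 0, 0.8, 20],
  [0, 0, 0, 0, 0, 0.6, 20],
  [0, 0, 0, 0, 0, 0.2, 20],
  [0, 0, 0, 0, 0, 0, 20],
])

```text
t: 9.45
position: [0.4566, -0.3532, 0.0573]
ee_rot: [0.194, 0.981, 0.01, -0.01]
wrist_force: [0.3, -0.6, -0.5]
grip_width: 0.0298
```

```bash
python3 - <<'E'
from h import *
to([0.447,-0.352,0.045])
E
```

```text
pos [ 0.4566 -0.3532  0.0573] t 9.45 shift [ 0.45 -0.14  0.62] rows 0.6 tooly deg 67.6 z [-0.015  0.024 -1.   ] F [ 0.3 -0.6 -0.5] w 0.0298
```

Request:
move_arm([
  [0, 0, 0, 0.3, 0, 0.4, 20],
  [0, 0, 0, 0, 0, 0.2, 20],
  [0, 0, 0, 0, 0, 0, 20],
  [0, 0, 0, 0, 0, 0, 55],
  [0, 0, 0, 0, 0, 0, 55],
  [0, 0, 0, 0, 0, 0, 55],
  [0, 0, 0, 0, 0, 0, 55],
  [0, 0, 0, 0, 0, 0, 55],
  [0, 0, 0, 0, 0, -0.5, 55],
  [0, 0, 0, 0, 0, -1, 55],
  [0, 0, 0, 0, 0, -1, 55],
  [0, 0, 0, 0, 0, -1, 55],
  [0, 0, 0, 0, 0, -1, 55],
  [0, 0, 0, 0, 0, -1, 55],
  [0, 0, 0, 0, 0, -0.5, 55],
  [0, 0, 0, 0, 0, 0, 55],
])

```text
t: 11.05
position: [0.4535, -0.3546, 0.1759]
ee_rot: [0.194, 0.981, 0.009, -0.007]
wrist_force: [0.2, 0.5, -0.2]
grip_width: 0.048
```

```bash
python3 - <<'E'
from h import *
for c in ['side','wrist']:
    f=bot.grab_frame(c);save('r4'+c,f)
    print(c,'rej',[(np.round(d['point'],3).tolist(),round(d['score'],2)) for d in bot.landmark_of('reject',c)[:2]])
f=bot.grab_frame('side')
print('roller',[(np.round(d['point'],3).tolist(),round(d['score'],2)) for d in bot.landmark_of('roller','side')[:2]],bot.landmark_of('pivot','side')[:2])
to([0.48,0.17,0.16])
E
```

```text
side rej [([0.447, -0.351, 0.002], 0.7), ([0.676, 0.308, 0.035], 0.41)]
wrist rej [([0.45, -0.352, 0.005], 0.59)]
roller [([0.538, 0.229, 0.072], 0.54)] [{'point': [0.6344, 0.3017, 0.0321], 'score': 0.97}]
pos [ 0.4523 -0.3534  0.173 ] t 11.4 shift [ 8.66 24.71  1.24] rows 24.7 tooly deg 67.6 z [-0.014  0.023 -1.   ] F [ 0.3 -0.4  0.2] w 0.0484
```

View pics/r4wrist.png

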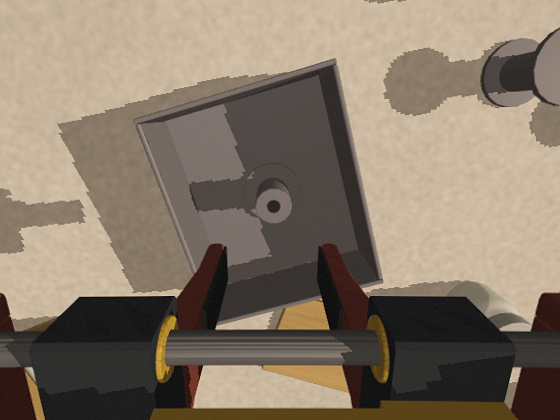

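The wrist view shows the reject standing upright in the bin at (273,200), released, with the fingers clear. Next to the tensioner.

Request:
move_arm([
  [0.1, -0.15, 0, 0.25, 1, 0, 70],
  [0, 0, 0, 0.25, 1, 0, 70],
  [0, 0, 0, 0.25, 1, 0, 70],
  [0, 0, 0, 0.25, 1, 0, 70],
  [0, 0, 0, 0.25, 1, 0, 70],
  [0, 0, 0, 0.25, 1, 0, 70],
  [0, 0, 0, 0.25, 1, 0, 70],
  [0, 0, 0, 0.25, 1, 0, 70],
  [0, 0, 0, 0.25, 1, 0, 70],
  [0, 0, 0, 0.25, 1, 0, 70],
  [0, 0, 0, 0.25, 1, 0, 70],
  [0, 0, 0, 0.25, 1, 0, 70],
  [0, 0, 0, 0.25, 1, 0, 70],
  [0, 0, 0, 0.25, 1, 0, 70],
  [0, 0, 0, 0.25, 1, 0, 70],
  [0, 0, 0, 0.25, 1, 0, 70],
  [0, 0, 0, 0.25, 1, 0, 70],
  [0, 0, 0, 0.25, 1, 0, 70],
  [0, 0, 0, 0.25, 1, 0, 70],
  [0, 0, 0, 0.25, 1, 0, 70],
])

```text
t: 13.4
position: [0.5088, 0.0698, 0.1632]
ee_rot: [0.197, 0.98, 0.002, -0.01]
wrist_force: [0.2, -0.1, -0.6]
grip_width: 0.0613
```

```bash
python3 - <<'E'
from h import *
print(bot.read_state()['qpos']);to([0.536,0.228,0.17])
E
```

```text
[-0.00439005  0.33389286  1.77438574  0.01002376  1.05218855 -1.1844913 ]
pos [0.5088 0.0698 0.1632] t 13.4 shift [ 1.8   7.82 -0.3 ] rows 7.8 tooly deg 67.3 z [-0.019  0.009 -1.   ] F [ 0.2 -0.1 -0.6] w 0.0613
```

Request:
move_arm([
  [0, -0.1, 0, 0.23, 1, 0, 70],
  [0, 0, 0, 0.23, 1, 0, 70],
  [0, 0, 0, 0.23, 1, 0, 70],
  [0, 0, 0, 0.23, 1, 0, 70],
  [0, 0, 0, 0.23, 1, 0, 70],
  [0, 0, 0, 0.23, 1, 0, 70],
  [0, 0, 0, 0.23, 1, 0, 70],
  [0, 0, 0, 0.1, 0.5, 0, 70],
  [0, 0, -1, 0, 0, 0, 70],
  [0, 0, -1, 0, 0, 0, 70],
  [0, 0, -1, 0, 0, 0, 70],
  [0, 0, -1, 0, 0, 0, 70],
  [0, 0, -1, 0, 0, 0, 70],
  [0, 0, -0.5, 0, 0, 0, 70],
  [0, 0, 0, 0, 0, 0, 70],
])

```text
t: 14.9
position: [0.5311, 0.228, 0.1544]
ee_rot: [-0.202, 0.979, 0.001, -0.01]
wrist_force: [0.9, 1.0, 0.9]
grip_width: 0.0614
```

```bash
python3 - <<'E'
from h import *
s=bot.read_state();f=bot.grab_frame('wrist');save('w5',f)
for q in ['roller','pivot','pawl_nose','winder']:
    print(q,[(np.round(d['point'],4).tolist(),round(d['score'],2)) for d in bot.landmark_of(q,'wrist')[:2]])
print(bot.read_state()['qpos']);to([0.537,0.230,0.075])
E
```

```text
roller [([0.5347, 0.2316, 0.0739], 0.62)]
pivot [([0.6329, 0.2974, 0.0265], 0.7)]
pawl_nose [([0.67, 0.3082, 0.032], 0.61)]
winder [([0.6022, 0.2914, -0.0018], 0.96)]
[ 0.28360671  0.42791675  1.64016353  0.00519707  1.09329293 -1.6945912 ]
pos [0.5313 0.2284 0.1548] t 15.15 shift [-0.37 -0.06  3.98] rows 4.0 tooly deg 113.2 z [-0.02  -0.001 -1.   ] F [ 0.   0.7 -0.2] w 0.0614
```

View pics/w5.png

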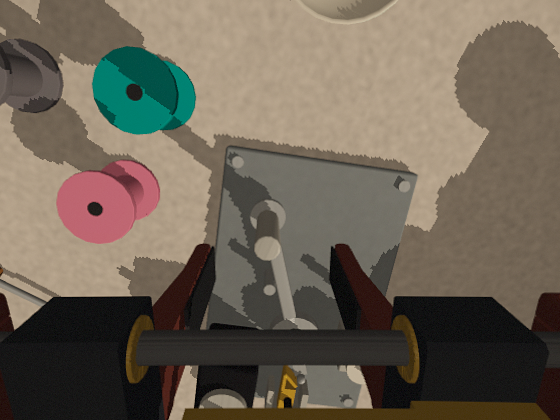

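The view shows the roller top at (267,247), the bar running down to the pivot, and the near edge of the base plate from (228,148) to (415,174). I'll project these.

```bash
python3 - <<'E'
from h import *
s=bot.read_state();f=bot.grab_frame('wrist')
print('roller',ray_at(f,s,(267,247),.098))
a=ray_at(f,s,(228,148),.012);b=ray_at(f,s,(415,174),.012);d=b-a
yaw=np.arctan2(-d[0],d[1]);print(a,b,np.linalg.norm(d),'yaw',yaw)
o=(a+b)/2+.13*np.array([np.cos(yaw),np.sin(yaw),0]);print('origin',o,'pivot',o+.035*np.array([np.cos(yaw),np.sin(yaw),0]))
E
```

```text
roller [0.53792564 0.22681416 0.098     ]
[0.50096209 0.1744273  0.012     ] [0.45801742 0.33210399 0.012     ] 0.16342026375484145 yaw 0.2659092529345535
origin [0.60492077 0.28742792 0.012     ] pivot [0.63869066 0.29662545 0.012     ]
```

Request:
move_arm([
  [0.05, -0.13, 0, -0.35, 0, 0, 70],
  [0, 0, 0, 0, 0, 0.7, 70],
  [0, 0, 0, 0, 0, 1, 70],
  [0, 0, 0, 0, 0, 1, 70],
  [0, 0, 0, 0, 0, 1, 70],
  [0, 0, 0, 0, 0, 0.4, 70],
  [0, 0, 0, 0, 0, 0, 70],
])

```text
t: 15.9
position: [0.5427, 0.2332, 0.072]
ee_rot: [-0.2, 0.98, -0.0, 0.006]
wrist_force: [0.3, 0.3, -0.5]
grip_width: 0.0616
```

```bash
python3 - <<'E'
from h import *
to([0.5375,0.2295,0.072])
E
```

```text
pos [0.5427 0.2332 0.072 ] t 15.9 shift [ 0.31 -0.07 -0.  ] rows 0.3 tooly deg 113.1 z [ 0.011  0.002 -1.   ] F [ 0.3  0.3 -0.5] w 0.0616
```

Centre on the roller, then close on it.

Request:
move_arm([
  [0, 0, 0, 0.3, -0.05, 0, 70],
  [0, 0, 0, 0, 0, 0, 70],
  [0, 0, 0, 0, 0, 0, 5],
  [0, 0, 0, 0, 0, 0, 5],
  [0, 0, 0, 0, 0, 0, 5],
  [0, 0, 0, 0, 0, 0, 5],
  [0, 0, 0, 0, 0, 0, 5],
  [0, 0, 0, 0, 0, 0, 5],
  [0, 0, 0, 0, 0, 0, 5],
  [0, 0, 0, 0, 0, 0, 5],
], squeeze=35)

```text
t: 16.9
position: [0.5401, 0.2295, 0.0758]
ee_rot: [-0.2, 0.98, -0.001, 0.009]
wrist_force: [0.9, -2.6, 0.6]
grip_width: 0.0176
```

```bash
python3 - <<'E'
from h import *
to([0.520,0.270,0.072])
E
```

```text
pos [0.5401 0.2295 0.0758] t 16.9 shift [0.13 2.26 0.18] rows 2.3 tooly deg 113.1 z [ 0.018  0.002 -1.   ] F [ 0.9 -2.6  0.6] w 0.0176
```

Request:
move_arm([
  [0, 0, 0.32, 0.08, 0.4, 0.05, 5],
  [0, 0, 0.32, 0.08, 0.4, 0.05, 5],
  [0, 0, 0.32, 0.06, 0.4, 0.05, 5],
  [0, 0, 0.32, 0.05, 0.4, 0, 5],
  [0, 0, 0.32, 0.04, 0.4, 0, 5],
])

```text
t: 17.4
position: [0.5262, 0.256, 0.0758]
ee_rot: [-0.086, 0.996, -0.007, 0.012]
wrist_force: [4.2, -17.1, 0.7]
grip_width: 0.0175
```

```bash
cat >> h.py <<'E'
def joint(P=(.636,.297),a0=.60):
    p=bot.read_state()['position'];v=np.array(P)-p[:2];print('r',np.hypot(*v),'joint',a0-np.arctan2(v[1],v[0]))
E
python3 - <<'E'
from h import *
joint();to([0.516,0.304,0.072])
E
```

```text
r 0.11718329408332513 joint 0.24292992097099853
pos [0.5262 0.256  0.0758] t 17.4 shift [0.09 2.45 0.15] rows 2.5 tooly deg 99.9 z [ 0.025 -0.013 -1.   ] F [  4.2 -17.1   0.7] w 0.0175
```

Request:
move_arm([
  [0, 0, 0.3, 0.08, 0.45, 0, 5],
  [0, 0, 0.3, 0.07, 0.45, 0, 5],
  [0, 0, 0.3, 0.06, 0.45, 0, 5],
  [0, 0, 0.25, 0.04, 0.4, 0, 5],
  [0, 0, 0.2, 0.03, 0.4, 0, 5],
])

```text
t: 17.9
position: [0.5181, 0.2922, 0.0756]
ee_rot: [0.014, 1.0, -0.011, 0.013]
wrist_force: [1.1, -7.6, 3.1]
grip_width: 0.0175
```

```bash
python3 - <<'E'
from h import *
joint();to([0.516,0.304,0.072])
E
```

```text
r 0.11795892743219165 joint 0.5589789983254971
pos [0.5181 0.2922 0.0756] t 17.9 shift [0.13 0.59 0.17] rows 0.6 tooly deg 88.4 z [ 0.025 -0.021 -0.999] F [ 1.1 -7.6  3.1] w 0.0175
```

Request:
move_arm([
  [0, 0, 0, 0.04, 0.4, 0, 5],
  [0, 0, 0, 0, 0.35, 0, 5],
  [0, 0, 0, 0, 0, 0, 5],
  [0, 0, 0, 0, 0, 0, 5],
])

```text
t: 18.3
position: [0.5171, 0.304, 0.0756]
ee_rot: [0.014, 1.0, -0.014, 0.012]
wrist_force: [1.7, -5.2, 1.3]
grip_width: 0.0179
```

```bash
python3 - <<'E'
from h import *
joint();to([0.516,0.304,0.072])
for c in ['wrist','side','scene']:
    f=bot.grab_frame(c);save('e6'+c,f)
    for q in ['roller','pivot','reject','reel_a']: print(c,q,[(np.round(d['point'],3).tolist(),round(d['score'],2)) for d in bot.landmark_of(q,c)[:4]])
joint();to([0.516,0.304,0.072])
a=cv2.imread('pics/e6wrist.png');b=cv2.imread('pics/e6side.png');cv2.imwrite('pics/e6.png',np.hstack([cv2.resize(a,(400,300)),cv2.resize(b,(400,300))]))
E
```

```text
r 0.11907964352117721 joint 0.6589481241512176
pos [0.5171 0.304  0.0756] t 18.3 shift [0.06 0.   0.18] rows 0.2 tooly deg 88.3 z [ 0.023 -0.027 -0.999] F [ 1.7 -5.2  1.3] w 0.0179
wrist roller [([0.516, 0.302, 0.071], 0.97)]
wrist pivot [([0.635, 0.297, 0.028], 0.6)]
wrist reject [([0.601, 0.288, -0.003], 0.31)]
wrist reel_a [([0.574, 0.106, -0.001], 0.77)]
side roller [([0.519, 0.303, 0.069], 0.6)]
side pivot [([0.638, 0.297, 0.029], 0.96)]
side reject [([0.448, -0.354, 0.002], 0.55)]
side reel_a [([0.486, 0.106, 0.004], 0.95), ([0.513, 0.0, 0.002], 0.81), ([0.572, 0.1, 0.003], 0.81), ([0.436, -0.114, -0.004], 0.68)]
scene roller [([0.678, 0.31, 0.034], 0.17)]
scene pivot [([0.639, 0.297, 0.028], 0.64)]
scene reject [([0.452, -0.353, 0.004], 0.58), ([0.519, 0.307, 0.071], 0.2)]
scene reel_a [([0.516, 0.004, -0.001], 0.75), ([0.574, 0.104, -0.004], 0.71), ([0.486, 0.104, -0.003], 0.67), ([0.637, -0.358, -0.0], 0.67)]
r 0.11902305480657095 joint 0.6581206098065178
pos [0.5172 0.3039 0.0756] t 19.05 shift [0.06 0.01 0.18] rows 0.2 tooly deg 88.3 z [ 0.023 -0.027 -0.999] F [ 1.7 -6.5  1.4] w 0.0179
```

View pics/e6.png

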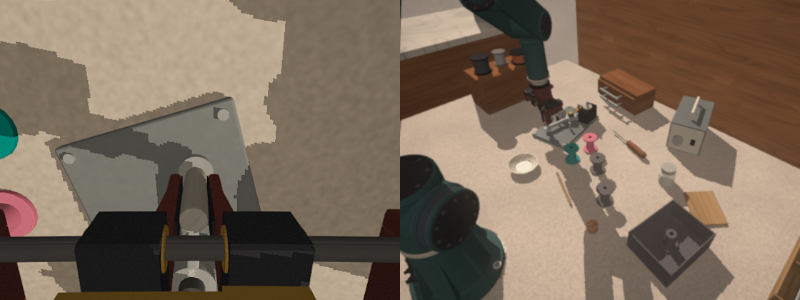

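The left half shows the roller held between the pads at (195,200). The right half shows the reject standing in the bin at (672,238) and the reels where they were. The pose holds steady at about 0.66 rad and about 6.7 N, as expected for that angle.

```bash
python3 -c "
from h import *
print(bot.hand_in())"
```

```text
the job is handed in; nothing more can be done
None
```

The job is done and handed in at about 19 s of the 51 s. The broken reel is in the scrap bin, and the robot is still holding the tensioner arm back past the pawl.

- **Broken reel:** I gripped it by its core (29.7 mm), lowered it into the bin and let go. The wrist view afterwards showed it upright in the bin with the fingers clear. The last side and scene pictures still place it there, at about (0.45, -0.35).
- **Tensioner arm:** I pinched the roller and swung it round its arc. The push-back peaked at about 17 N near 0.25 rad. I stopped at about 0.66 rad, worked out from the tool position and the measured pivot. It held steady there for 0.75 s at 6–7 N, as expected at that angle. I had no direct sign of the click itself.
- **Other things on the bench:** The side view finds both grey reels and the pink and turquoise look-alikes within about 5 mm of where they started. I compared the other items only by eye in the final picture, where nothing looked moved.
- **Checks that disagreed:** The scene camera missed the roller, which was hidden behind the gripper. It also gave a few low-score false hits, one scored 0.67 that took the plaque for a reel, and its top four hits left out one grey reel.

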